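Pack the inspection-lamp bulb and lock its case

ROBOT

A 6-joint arm with a two-finger parallel gripper is mounted at the origin on the work surface. World frame = base frame: x ahead of the robot, y to its left, z up, the work surface at z = 0. Lengths are in m, angles in degrees, forces in N, time in s.
With the tool pointing down it reaches from about 0.275 to 0.85 m from the base axis. Payload 19 kg.
Tool frame: the origin (TCP) lies at the very end of the fingers, on their centre line; the grasp point (between the pads) lies 19 mm behind it; z points along the fingers, y is the line along which they close (so a half turn about z gives the same grasp; the last joint's range is limited). The gripper opens to 85 mm and grips with 20 to 120 N. Pads are 22 mm wide; open, the fingers measure 114 mm over their backs; the gripper's body (76 mm by 85 mm) begins 54 mm behind the grasp point. The pads swing forward as they close: fully open they stand 13 mm farther back than shut.
Start: joints at [69.271, 8.623, 82.357, -0, 89.026, -7.678], TCP at [0.13, 0.56, 0.231] pointing down, gripper open.
Joint ranges: [-160.23, 160.23], [-39.13, 120.54], [6.94, 153.29], [-79.49, 259.48], [9.18, 160.14], [-161.06, 161.06]. Speed limits (degrees/s): [108.29, 108.29, 127.2, 172.46, 172.46, 172.46].

INTERFACE

Orientations are given as a 3x3 rotation matrix whose columns are the frame's x, y, z axes.
In Python, from bench import robot gives the robot as it stands. The module is installed in compiled form; this text tells all that it offers.
- The arm moves only by the shell command python3 -m handwheel 'ROWS' [FORCE]. ROWS is JSON, a list of rows, each an object with "jaw": the closure in counts, from 0 (fully open) to 255 (shut); "dp": the shift along the tool's x, y, z as a fraction of full scale, a list of three; "rot": the turn, a rotation vector about the tool's x, y, z as a fraction of full scale, a list of three. In form: [{"jaw": jaw, "dp": [tx, ty, tz], "rot": [ax, ay, az]}, ...]. A call has 1 to 12 rows; each row shifts and turns the commanded pose from where the row before left it, along the tool's axes as they then stand; what a row does not reach is not made up. Full scale, the value 1, is 0.1 m for a shift and 6 degrees for a turn. A row lasts 1/12 s, in which the tool goes at most 41.7 mm and 7.16 degrees, less where a joint would pass 70% of its speed; a pose out of reach is approached as far as the arm can. A call with a number of a shift or a turn outside -1 to 1 is refused whole. A call with a gripper value outside its range is refused whole. The fingers move at their own pace and stop on an object; FORCE is the grip in N (left out, the last holds). Time passes only in rows, so rows that do not move let the fingers close. It gives the time, the measured TCP pose, the force, the opening and the grip force at its end, in the units of the state.
- robot.observe(): the state, without advancing time (a new reading comes with each control period).
- robot.camera(name): name is "scene" or "top" or "wrist"; returns a dict with "color" (400x640x3 uint8, red, green, blue), "vfov" (degrees; the focal length in pixels is half the picture's height over the tangent of half this angle, whatever the lens; pixels are square), "cx", "cy" (the principal point, pixels), "dist" ([k1, k2, p1, p2, k3] as OpenCV has them; the pictures are not rectified), "R" (3x3) and "t" (3): a world point X has camera coordinates R X + t; the wrist camera has in their place "T_tool_cam" (4x4, takes a point from camera to tool coordinates, whose origin is the TCP and whose axes are the flange's). Camera axes: x right, y down, z forward; pixel columns grow to the right and rows downward; lengths in m; the calibration is good to about 2 mm. A picture is of the moment at which its call begins: read the wrist's pose just before it. There is no depth.
- robot.close_job(): hands the job in; it is judged then, once.
The state is a dict: "t": time; "joint_positions": joint angles; "qd": joint speeds; "joint_torque": joint torques, N m; "ee_pos": TCP position; "orientation": TCP orientation; "ft_force": force on the tool from outside, world axes, zero at the start; "ft_torque": the same for the moment, N m; "opening": finger opening in m; "gripper_force": force on a finger pad.
Only numpy, scipy, OpenCV 4.12 (cv2) and the standard library are available. Lean on these libraries where they do the work, as an engineer would, in place of code of your own. Each camera call takes 0.05 s, during which the arm holds its last target. There are 200 camera calls.

TASK

Set the glass lamp bulb from the cardboard insert gently into the empty cradle of the bulb case, globe in the dimple and brass cap in the notch, without dropping it, pressing on it or squeezing the glass hard. Then shut the clear lid and turn its orange quarter-turn latch clockwise until it drops into its locked position, leaving the other bulb in its cradle and the inspection things on the table where they are.

Things in the scene. Friction and masses are not known exactly. Their poses are not given: they have to be found in the camera images.
- bulb: Loose glass lamp bulb, cream frosted globe 60 mm across short 32 mm neck, brass screw cap 26 mm across, 108 mm long, 40 to 85 g, its centre of mass 19 mm from the globe's centre towards the cap. Fragile: stands 35 N from each finger, 20 N against other things, no fall of 1 cm. Origin: the centre of the globe; its x axis runs along the bulb from the globe to the cap (cap end x = 78 mm).
- bulb_cap (a point): Middle of the loose bulb's brass cap, on its axis, 64 mm from the globe's centre
- rest: Brown cardboard carton insert, fixed, 136 x 86 x 30 mm, on which the loose bulb lies: a round dimple for the globe and a notch for the cap (its two lugs stand 19 mm above the insert's top). Origin: centre of the underside; x from dimple to notch; the globe's centre starts at x = -24, z = 49 mm
- case: Dark grey bulb case, fixed, 180 (x) x 246 (y) mm, its rim 60 mm above the table, walls 5 mm; origin: centre of the underside; x points to the lid hinge, away from the robot. Two blue foam cradles lie side by side in it, their tops 40 mm above the table and 20 mm below the rim; side walls' inner faces at y = +-118 mm. A 20 mm post as high as the rim stands at x = -60, y = 0 mm
- pocket: The empty blue foam cradle inside the case (left or right one), fixed, 166 x 95 x 35 mm, centred 56 mm to one side of the case's middle. Origin: centre of its underside; x runs from its dimple to its cap notch, towards the lid hinge. The dimple is 46 mm wide; the V notch for the cap is at x = 38 mm, its two lugs stand 19 mm above the cradle's top
- pocket_seat (a point): Where the globe's centre lies when the bulb is seated in the empty cradle: x = -24, y = 0, z = 54 mm in the cradle's frame, 19 mm above its top; the globe is then sunk 11 mm into the dimple and the bulb lies level with its cap towards the hinge
- packed_bulb: A second, identical bulb already lying in the other cradle, globe centres 112 mm apart; to be left there. Origin and axes as for the loose bulb
- packed_bulb_cap (a point): Middle of the packed bulb's brass cap
- lid (a joint): Hinge of the clear lid, rad: 0 shut; starts open at 1.4 to 1.6, standing nearly upright at the case's far side; stop at 1.9. Stiff friction hinge, about 0.2 N m plus damping: the lid stays where it is left above about 0.65 rad; from lower it sinks slowly shut by itself
- lid_hinge (a point): Middle of the lid's hinge line, on top of the case's far wall, 90 mm behind the case's middle and 60 mm above the table. The line runs along the case's y; the lid opens upwards and away from the robot. The lid is a clear shell 180 mm long from the hinge, 246 wide and 40 high, hollow side down when shut (flat top 100 mm above the table, 7 mm clear of seated bulbs)
- lid_edge (a point): Middle of the lid's free edge, on its flat outer face (the top face when shut), 180 mm from the hinge along the lid and 40 mm out; when the lid stands open this is its upper far edge, about 240 mm above the table
- latch (a joint): Orange quarter-turn wing latch on the lid, rad: 0 unlocked (wing along the lid's length, from free edge to hinge), grows clockwise seen from above, 1.57 locked (wing across the lid), with stops at both. Over-centre cam spring: it resists with up to 0.09 N m at first, goes slack at 0.79 and from there springs on into the locked detent by itself, also when let go
- latch_grip (a point): Point on the latch's axis in the upper half of the wing, where it is gripped. The wing is 64 mm long (the x axis), 14 thick, on a 38 mm disc. With the lid shut this point is 132 mm above the table, the wing's top 145, the disc's top 107 mm, on the lid's middle line, 30 mm in from its free edge. While the lid is open the latch sticks out 45 mm from its far face
- vise: Blue bench vise with a knurled knob, holding a rusty track bolt crosswise, fixed, about 150 x 170 mm, 120 mm high; origin under its centre. A bystander
- nut: Rusty square nut, 40 x 40 x 24 mm, beside the vise; leave it. Origin: centre of the underside
- file: Steel thread file with a wooden handle, 250 mm long, 18 mm high, lying beyond the vise and gauge; leave it. Origin: underside, near the middle
- gauge: Yellow bolt length gauge, 180 x 70 x 12 mm, lying behind the vise; leave it. Origin: underside, middle of the rule
- pocket_full: The other blue foam cradle, same shape and axes as the empty one, holding the packed bulb

How it is judged (in metres and radians):
On the way, in this order (a step that is already met when the one before it is completed fails the run):
1. the bulb lies in the empty cradle, globe in the dimple and cap in the notch, let go, with the lid still open (x of bulb in the frame of pocket between -0.03 and -0.018 m and y of bulb in the frame of pocket between -0.006 and 0.006 m and z of bulb in the frame of pocket between 0.049 and 0.0585 m and y of bulb_cap in the frame of pocket between -0.007 and 0.007 m and z of bulb_cap in the frame of pocket between 0.047 and 0.061 m and x of bulb_cap in the frame of pocket above 0.02 m and contact force between bulb and the fingers below 0.05 N and value of joint lid above 0.5 rad), for 0.2 s.
2. the lid is shut with the latch not yet turned (value of joint lid below 0.05 rad and value of joint latch below 0.6 rad), for 0.2 s.
3. the latch is turned into its locked detent with the lid shut (value of joint latch above 1.4 rad and value of joint lid below 0.05 rad), for 0.2 s.
At the end, for the whole second after the job is handed in: Both bulbs lie at rest in their own cradles (globe within 6 mm of the dimple, cap within 7 mm of the notch), the lid is shut within 0.05 rad, and the latch is past 1.4 rad, in its locked detent (all of step 3 and x of bulb in the frame of pocket between -0.03 and -0.018 m and y of bulb in the frame of pocket between -0.006 and 0.006 m and z of bulb in the frame of pocket between 0.049 and 0.0585 m and y of bulb_cap in the frame of pocket between -0.007 and 0.007 m and z of bulb_cap in the frame of pocket between 0.047 and 0.061 m and x of bulb_cap in the frame of pocket above 0.02 m and x of packed_bulb in the frame of pocket_full between -0.03 and -0.018 m and y of packed_bulb in the frame of pocket_full between -0.006 and 0.006 m and z of packed_bulb in the frame of pocket_full between 0.049 and 0.0585 m and y of packed_bulb_cap in the frame of pocket_full between -0.007 and 0.007 m and z of packed_bulb_cap in the frame of pocket_full between 0.047 and 0.061 m and x of packed_bulb_cap in the frame of pocket_full above 0.02 m and linear speed of bulb below 0.02 m/s); the robot touches nothing.
It fails at once if the bulb is squeezed between the fingers with more than 35 N a finger (contact force between bulb and the fingers above 70 N).
It fails at once if the bulb strikes or is pressed against a cradle, the case, the lid, the table or the cardboard insert with more than 20 N (contact force between bulb and pocket above 20 N or contact force between bulb and case above 20 N or contact force between bulb and rest above 20 N or contact force between bulb and table above 20 N or contact force between bulb and packed_bulb above 20 N or contact force between bulb and pocket_full above 20 N).
It fails at once if the bulb is dropped: it moves faster than 0.2 m/s out of the fingers' grip (a fall of about 1 cm) (linear speed of bulb above 0.2 m/s and contact force between bulb and the fingers below 0.05 N).
It fails at once if the packed bulb is lifted or shoved more than 8 mm, or pressed with more than 20 N (distance of packed_bulb from where it was at the start of the episode above 0.008 m or contact force between packed_bulb and anything else above 20 N).
It fails at once if nut, file or gauge is moved more than 30 mm (distance of any of nut, file, gauge from where it was at the start of the episode above 0.03 m).
It also fails if it takes over 72 s, if anything falls off the work surface, if the arm or the gripper's body presses on something with over 40 N, if the wrist force passes 120 N, or if a joint passes its speed limit or range.

## Working session

There is one attempt and no reset: what is moved stays moved. The work goes in short steps, Python scripts to look and compute and a shell command to move; the robot and the scene stay as the last step left them, time stands still between calls to the robot, and variables do not carry over. Pictures are saved under pics/ and viewed, at most 10 in all, crops included, and the job is handed in when it is done.

```bash
mkdir -p pics; cat > h.py <<'E'
import numpy as np, cv2
from bench import robot
def cam(n):
    s=robot.observe(); c=robot.camera(n); h=c["color"].shape[0]
    f=h/2/np.tan(np.radians(c["vfov"])/2)
    c["K"]=np.array([[f,0,c["cx"]],[0,f,c["cy"]],[0,0,1]]); c["d"]=np.array(c["dist"],float)
    if "R" in c: c["Rc"]=np.array(c["R"]).T; c["o"]=-c["Rc"]@np.array(c["t"])
    else:
        T=np.array(c["T_tool_cam"]); Rt=np.array(s["orientation"]); c["Rc"]=Rt@T[:3,:3]; c["o"]=np.array(s["ee_pos"])+Rt@T[:3,3]
    return c
def ray(c,p):
    u=cv2.undistortPoints(np.array([[p]],float),c["K"],c["d"])[0,0]
    return c["Rc"]@np.array([u[0],u[1],1.])
def onz(c,p,z):
    r=ray(c,p); return c["o"]+r*(z-c["o"][2])/r[2]
def proj(c,X):
    R=c["Rc"].T; return cv2.projectPoints(np.array(X,float).reshape(-1,1,3),cv2.Rodrigues(R)[0],-R@c["o"],c["K"],c["d"])[0][:,0]
def save(c,n,crop=None,s=1):
    im=c["color"][:,:,::-1]
    if crop: x0,y0,x1,y1=crop; im=im[y0:y1,x0:x1]
    cv2.imwrite("pics/"+n+".png",cv2.resize(im,None,fx=s,fy=s))
E
python3 - <<'E'
from h import *
for n in("top","scene"):
    c=cam(n); save(c,n); print(n,c["o"],c["Rc"][:,2],c["vfov"])
s=robot.observe();print(s)
E
```

```text
top [ 0.30084325 -0.00489187  1.29403239] [ 0.20271525  0.01054247 -0.97918098] 43.66678270298007
scene [ 0.54516955 -0.89829463  0.78329775] [-0.01223226  0.80211008 -0.59705092] 48.77750160106517
{'t': 0.1, 'joint_positions': array([ 6.92696584e+01,  8.64647417e+00,  8.23881715e+01, -5.02109147e-04,
        8.90265676e+01, -7.67761501e+00]), 'qd': array([ 0.03546712, -0.05623827, -0.21875849, -0.05014176, -0.08064125,
       -0.10342958]), 'joint_torque': array([ 4.79876442e-03, -7.14372540e+01, -5.71800756e+01, -3.55689472e-04,
        6.99396085e-03,  6.82993596e-05]), 'ee_pos': array([0.12980516, 0.55992945, 0.23076197]), 'orientation': array([[-9.74162650e-01,  2.25847280e-01, -3.69976729e-04],
       [ 2.25847543e-01,  9.74162144e-01, -1.00230314e-03],
       [ 1.34049885e-04, -1.05996462e-03, -9.99999429e-01]]), 'ft_force': array([-0.16704641,  0.10027025,  0.20616503]), 'ft_torque': array([-0.0232782 , -0.02104705,  0.00120105]), 'gripper_force': 0.0, 'opening': 0.08557385306263496}
```

View pics/top.png

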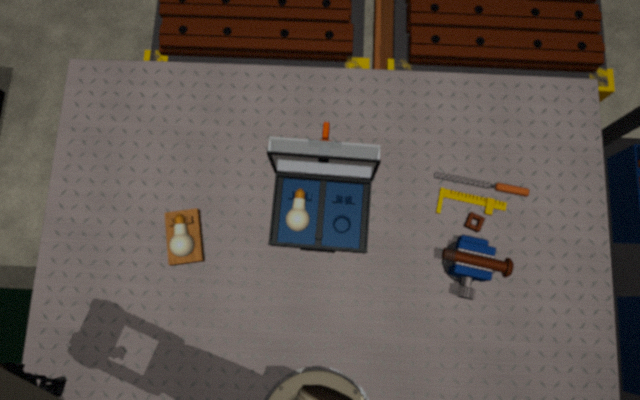

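View pics/scene.png

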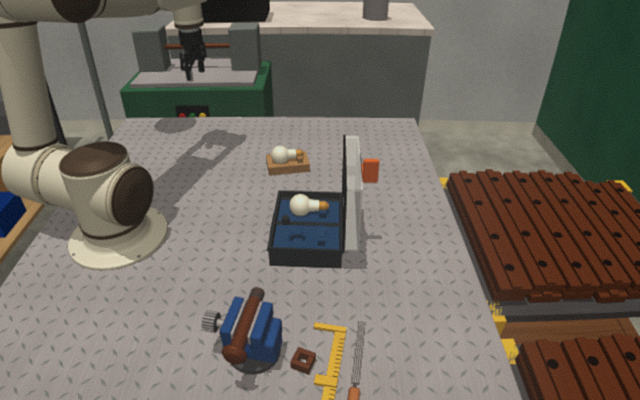

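The top view shows the loose bulb's globe at (181,245) with its cap at (179,220). The case spans about (270–375, 175–250), with the packed bulb at (297,217) on the left. The empty dimple is on the right at (342,224), and the lid stands open with its orange latch at (326,130). The scene view shows the same layout.

```bash
python3 - <<'E'
from h import *
c=cam("top"); im=c["color"].astype(int)
hsv=cv2.cvtColor(c["color"],cv2.COLOR_RGB2HSV)
def blobs(m,x0,y0,x1,y1,mn=15):
    k=np.zeros_like(m,np.uint8);k[y0:y1,x0:x1]=m[y0:y1,x0:x1]
    n,l,s,ce=cv2.connectedComponentsWithStats(k)
    return [(ce[i],s[i],(l==i)) for i in range(1,n) if s[i,4]>=mn]
H,S,V=hsv[...,0],hsv[...,1],hsv[...,2]
glob=((S<110)&(V>150)).astype(np.uint8)
org=((S>170)&(H<22)&(V>110)).astype(np.uint8)
for nm,b in(("loose",(160,205,205,268)),("packed",(280,185,318,240))):
    for ce,s,_ in blobs(glob,*b): print(nm,"globe",ce,s,onz(c,ce,.049 if nm=="loose" else .059))
    for ce,s,_ in blobs(org,*b): print(nm,"cap",ce,s,onz(c,ce,.049 if nm=="loose" else .059))
for ce,s,m in blobs(org,300,115,345,150): print("latch",ce,s)
print("dimple",onz(c,(342,224),.04))
blue=((H>95)&(H<125)&(S>120)).astype(np.uint8)
for ce,s,m in blobs(blue,262,165,385,255,100):
    q=cv2.boxPoints(cv2.minAreaRect(np.argwhere(m)[:,::-1].astype(np.float32))); print("foam",ce,s); print(np.array([onz(c,p,.04) for p in q]))
save(c,"topcrop",(255,105,395,265),3.7)
E
```

```text
loose globe [178.88888889 240.12091503] [171 224  17  30 306] [0.4398885  0.36466993 0.049     ]
loose cap [177.38095238 217.36904762] [171 212  13  11  84] [0.49750348 0.37433265 0.049     ]
loose cap [193.41666667 225.48333333] [188 214  11  20  60] [0.47854271 0.33153503 0.049     ]
loose cap [169.05128205 223.82051282] [167 216   6  18  39] [0.4800909  0.39383626 0.049     ]
loose cap [196.2 235.8] [192 233   8   6  15] [0.45269727 0.32202964 0.049     ]
loose cap [197.6875  248.90625] [195 241   6  16  32] [0.41994618 0.31522374 0.049     ]
loose cap [176.72340426 259.29787234] [169 255  19   8  47] [0.39174421 0.36530445 0.049     ]
loose cap [190.96 257.52] [188 255   8   7  25] [0.39774731 0.33007945 0.049     ]
packed globe [297.04012346 214.35493827] [288 198  18  30 324] [0.51651242 0.07071161 0.059     ]
packed cap [299.51111111 193.44444444] [296 190   8   7  45] [0.57049031 0.06731496 0.059     ]
latch [325.44578313 129.77108434] [323 122   6  16  83]
dimple [ 0.49985001 -0.04355885  0.04      ]
foam [298.74414303 209.69050555] [ 277  177   43   67 1622]
[[0.44993644 0.11951918 0.04      ]
 [0.61829617 0.11364608 0.04      ]
 [0.61278222 0.01705661 0.04      ]
 [0.44487036 0.02543988 0.04      ]]
foam [342.21835708 214.01383068] [ 322  181   42   67 2386]
[[ 0.4446998   0.00681248  0.04      ]
 [ 0.61309088  0.00122     0.04      ]
 [ 0.60957088 -0.09503777  0.04      ]
 [ 0.44146131 -0.0869322   0.04      ]]
```

View pics/topcrop.png

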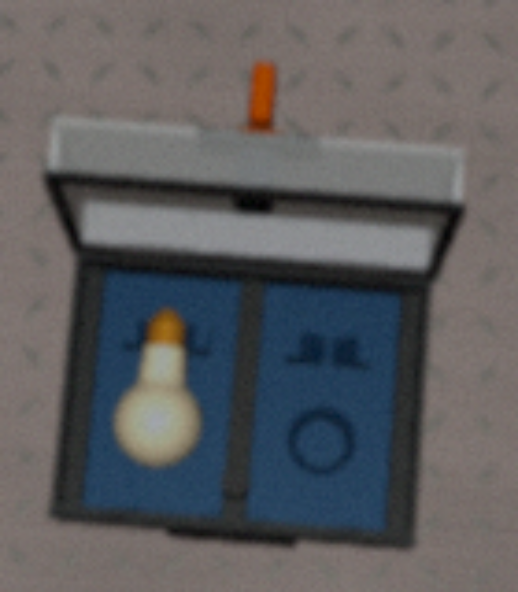

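The crop shows the empty dimple at about (342,224) in full-image pixels, the lug base line about 57 mm towards the hinge, and the lid's free rim centred near (324,159). Next I'll check the lid angle and where the wrist camera is mounted.

```bash
python3 - <<'E'
from h import *
c=cam("top")
print("lid rim mid @z.24",onz(c,(324,159),.239), "outer edge L,R",onz(c,(269.5,138),.24),onz(c,(380,146),.24))
print("hinge corners z.06",onz(c,(277,176),.06),onz(c,(372,180),.06))
w=robot.camera("wrist");print(np.round(np.array(w["T_tool_cam"]),3),w["vfov"])
s=cam("scene"); print("pred hinge, rim",proj(s,[[.619,.009,.06],[.619,.132,.06],[.613,-.114,.06],[.619,.009,.24]]))
save(s,"scenecrop",(255,125,395,275),4)
E
```

```text
lid rim mid @z.24 [0.61082704 0.00710546 0.239     ] outer edge L,R [0.65376999 0.12976824 0.24      ] [ 0.64558794 -0.11511662  0.24      ]
hinge corners z.06 [0.61334672 0.1270307  0.06      ] [ 0.61311134 -0.11530004  0.06      ]
[[ 0.001 -0.964 -0.267  0.066]
 [ 1.     0.001 -0.001 -0.   ]
 [ 0.002 -0.267  0.964 -0.142]
 [ 0.     0.     0.     1.   ]] 71.01758659200759
pred hinge, rim [[342.80339556 217.76216193]
 [340.84254792 190.84879284]
 [342.59676574 249.60098726]
 [346.15438462 158.79893235]]
```

View pics/scenecrop.png

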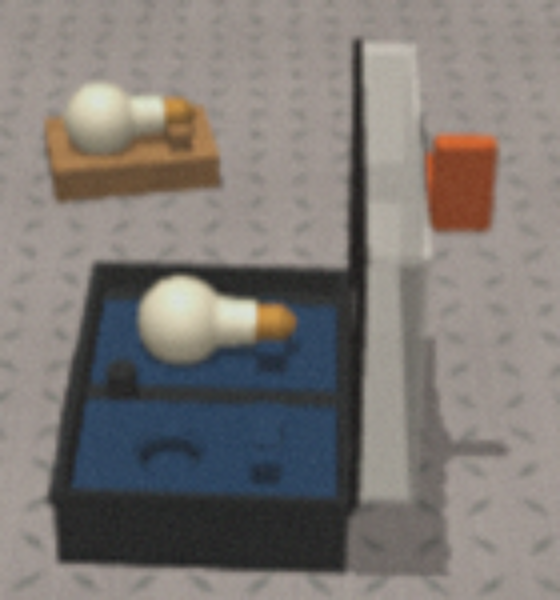

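The lid stands almost upright at about 1.55 rad, with its rim at x≈0.61. The loose bulb's neck is cylindrical, with the cap behind it. I'll grip by the neck, so I'm moving above it now.

```bash
python3 -m handwheel '[{"jaw":0,"dp":[-0.31,-0.09,0.04],"rot":[0,0,0]},{"jaw":0,"dp":[-0.31,-0.09,0.04],"rot":[0,0,0]},{"jaw":0,"dp":[-0.31,-0.09,0.04],"rot":[0,0,0]},{"jaw":0,"dp":[-0.31,-0.09,0.04],"rot":[0,0,0]},{"jaw":0,"dp":[-0.31,-0.09,0.04],"rot":[0,0,0]},{"jaw":0,"dp":[-0.31,-0.09,0.04],"rot":[0,0,0]},{"jaw":0,"dp":[-0.31,-0.09,0.04],"rot":[0,0,0]},{"jaw":0,"dp":[-0.31,-0.09,0.04],"rot":[0,0,0]},{"jaw":0,"dp":[-0.31,-0.09,0.04],"rot":[0,0,0]},{"jaw":0,"dp":[-0.31,-0.09,0.04],"rot":[0,0,0]},{"jaw":0,"dp":[-0.31,-0.09,0.04],"rot":[0,0,0]},{"jaw":0,"dp":[-0.31,-0.09,0.04],"rot":[0,0,0]}]' 20
python3 -m handwheel '[{"jaw":0,"dp":[0,0,0],"rot":[0,0,-0.75]},{"jaw":0,"dp":[0,0,0],"rot":[0,0,-0.75]},{"jaw":0,"dp":[0,0,0],"rot":[0,0,-0.75]},{"jaw":0,"dp":[0,0,0],"rot":[0,0,-0.75]},{"jaw":0,"dp":[0,0,0],"rot":[0,0,-0.75]},{"jaw":0,"dp":[0,0,0],"rot":[0,0,0]},{"jaw":0,"dp":[0,0,0],"rot":[0,0,0]}]'
python3 - <<'E'
from h import *
c=cam("wrist"); save(c,"w1"); print(robot.observe()["ee_pos"])
E
```

```text
t: 1.3
ee_pos: [0.4691, 0.3698, 0.1831]
orientation: [[-0.974, 0.226, -0.0], [0.226, 0.974, -0.0], [0.0, -0.0, -1.0]]
ft_force: [-0.5, 0.5, 0.3]
opening: 0.0855
gripper_force: 0.0
t: 1.88
ee_pos: [0.4678, 0.3709, 0.1832]
orientation: [[-0.987, -0.162, -0.0], [-0.162, 0.987, -0.0], [0.0, -0.0, -1.0]]
ft_force: [-0.1, 0.2, -0.2]
opening: 0.0855
gripper_force: 0.0
[0.46784886 0.37086815 0.1832335 ]
```

View pics/w1.png

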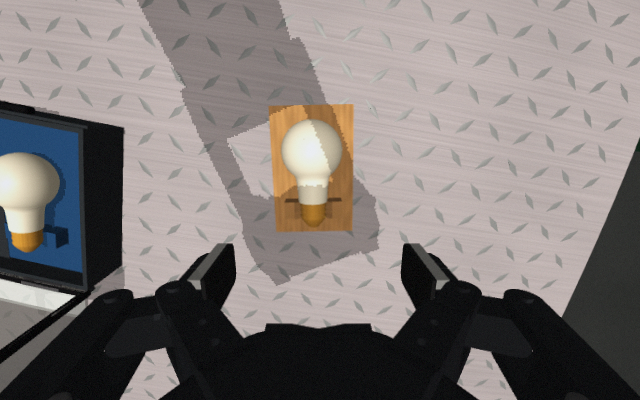

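The wrist view shows the globe at about (312,150), the neck at about (313,190) and the cap at about (313,214), with the axis close to the tool's x. The fingers are at about (220,265) and (415,265).

```bash
python3 - <<'E'
from h import *
c=cam("wrist"); s=robot.observe(); R=np.array(s["orientation"]); p=np.array(s["ee_pos"])
g=onz(c,(312,150),.049); k=onz(c,(313,213),.049+.005); e=onz(c,(313.5,227),.049)
edge=[onz(c,q,.049) for q in((282,150),(342.5,150))]
print("globe",g,"cap",k,"end",e,"diam",np.linalg.norm(edge[0]-edge[1]))
print("yaw",np.degrees(np.arctan2(*(k-g)[1::-1])),np.linalg.norm((k-g)[:2]),np.linalg.norm((e-g)[:2]))
q=[onz(c,x,.03) for x in((269,105),(353,104),(353,231),(275,233))]
print("insert mean",np.mean(q,0),[np.linalg.norm(q[i]-q[i-1]) for i in range(4)], "yaw", [np.degrees(np.arctan2(*(q[a]-q[b])[1::-1])) for a,b in((2,1),(3,0))])
u=(k-g)/np.linalg.norm(k-g); t=g+.037*u; print("neck target",t,"tool delta",R.T@(t-p))
# empty pocket and packed bulb: where would pads project
print("tip proj",proj(c,[p]))
E
```

```text
globe [0.4287289  0.35735828 0.049     ] cap [0.4906612  0.36831024 0.054     ] end [0.50746524 0.37141941 0.049     ] diam 0.05900870111322563
yaw 10.028376133468079 0.0628932076116744 0.0799820376946396
insert mean [0.45324562 0.36136932 0.03      ] [np.float64(0.13773036416351703), np.float64(0.08432067586723814), np.float64(0.13618070202054758), np.float64(0.08811433563414926)] yaw [np.float64(11.15653733437944), np.float64(9.570266749662322)]
neck target [0.465049   0.36378104 0.05193224] tool delta [ 0.00388095 -0.00655807  0.13133602]
tip proj [[319.67803667 247.78568116]]
```

```bash
python3 -m handwheel '[{"jaw":0,"dp":[0.04,-0.066,0.1],"rot":[0,0,-0.1]},{"jaw":0,"dp":[0,0,0.2],"rot":[0,0,0]},{"jaw":0,"dp":[0,0,0.25],"rot":[0,0,0]},{"jaw":0,"dp":[0,0,0.25],"rot":[0,0,0]},{"jaw":0,"dp":[0,0,0.25],"rot":[0,0,0]},{"jaw":0,"dp":[0,0,0.2],"rot":[0,0,0]},{"jaw":0,"dp":[0,0,0.12],"rot":[0,0,0]},{"jaw":0,"dp":[0,0,0.1],"rot":[0,0,0]},{"jaw":0,"dp":[0,0,0],"rot":[0,0,0]},{"jaw":0,"dp":[0,0,0],"rot":[0,0,0]}]' 20
python3 - <<'E'
from h import *
c=cam("wrist"); save(c,"w2")
E
```

```text
t: 2.82
ee_pos: [0.4652, 0.3639, 0.0368]
orientation: [[-0.985, -0.174, 0.0], [-0.174, 0.985, 0.0], [-0.0, 0.0, -1.0]]
ft_force: [0.2, 0.3, 0.2]
opening: 0.0854
gripper_force: 0.0
```

View pics/w2.png

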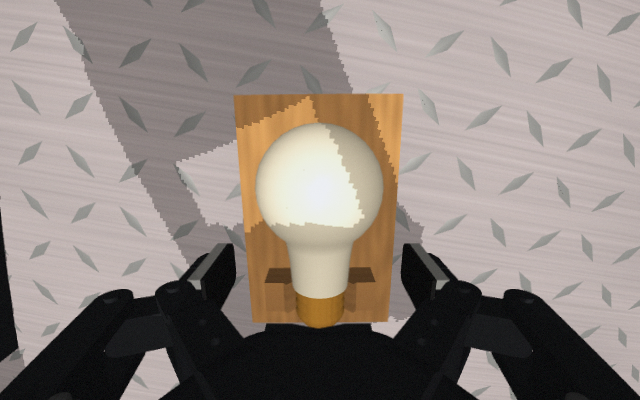

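The globe is at (320,185) and the neck at (320,270), centred between the pads. I'll check how far the lug face is from the pads before closing.

```bash
python3 - <<'E'
from h import *
c=cam("wrist"); s=robot.observe(); R=np.array(s["orientation"]); p=np.array(s["ee_pos"])
for q,z in(((270,268),.03),((270,283),.049),((370,283),.049),((320,185),.05),((320,296),.062),((375,268),.03)): print(q,np.round(R.T@(onz(c,q,z)-p)*1000,1))
E
```

```text
(270, 268) [-16.5 -29.5   7.6]
(270, 283) [-14.8 -26.3 -11.4]
(370, 283) [-14.7  26.5 -11.4]
(320, 185) [ 38.3  -0.  -12.5]
(320, 296) [-13.7   0.  -24.4]
(375, 268) [-16.4  32.9   7.6]
```

```bash
python3 -m handwheel '[{"jaw":255,"dp":[0,0,0],"rot":[0,0,0]},{"jaw":255,"dp":[0,0,0],"rot":[0,0,0]},{"jaw":255,"dp":[0,0,0],"rot":[0,0,0]},{"jaw":255,"dp":[0,0,0],"rot":[0,0,0]},{"jaw":255,"dp":[0,0,0],"rot":[0,0,0]},{"jaw":255,"dp":[0,0,0],"rot":[0,0,0]},{"jaw":255,"dp":[0,0,0],"rot":[0,0,0]},{"jaw":255,"dp":[0,0,0],"rot":[0,0,0]},{"jaw":255,"dp":[0,0,0],"rot":[0,0,0]},{"jaw":255,"dp":[0,0,0],"rot":[0,0,0]},{"jaw":255,"dp":[0,0,0],"rot":[0,0,0]},{"jaw":255,"dp":[0,0,0],"rot":[0,0,0]}]' 20
```

```text
t: 3.92
ee_pos: [0.465, 0.3643, 0.0367]
orientation: [[-0.985, -0.175, 0.0], [-0.175, 0.985, 0.001], [-0.0, 0.001, -1.0]]
ft_force: [-1.1, 4.4, 4.4]
opening: 0.0314
gripper_force: 19.5
```

```bash
python3 -m handwheel '[{"jaw":255,"dp":[0,0,-0.04],"rot":[0,0,0]},{"jaw":255,"dp":[0,0,-0.06],"rot":[0,0,0]},{"jaw":255,"dp":[0,0,-0.1],"rot":[0,0,0]},{"jaw":255,"dp":[0,0,-0.2],"rot":[0,0,0]},{"jaw":255,"dp":[0,0,-0.3],"rot":[0,0,0]},{"jaw":255,"dp":[0,0,-0.3],"rot":[0,0,0]},{"jaw":255,"dp":[0,0,-0.3],"rot":[0,0,0.4]},{"jaw":255,"dp":[0,0,-0.2],"rot":[0,0,0.4]},{"jaw":255,"dp":[0,0,-0.1],"rot":[0,0,0.4]},{"jaw":255,"dp":[0,0,0],"rot":[0,0,0.4]},{"jaw":255,"dp":[0,0,0],"rot":[0,0,0.4]},{"jaw":255,"dp":[0,0,0],"rot":[0,0,0]}]'
python3 -m handwheel '[{"jaw":255,"dp":[-0.02,-0.1,0],"rot":[0,0,0]},{"jaw":255,"dp":[-0.05,-0.2,0],"rot":[0,0,0]},{"jaw":255,"dp":[-0.07,-0.3,0],"rot":[0,0,0]},{"jaw":255,"dp":[-0.07,-0.35,0],"rot":[0,0,0]},{"jaw":255,"dp":[-0.07,-0.35,0],"rot":[0,0,0]},{"jaw":255,"dp":[-0.07,-0.35,0],"rot":[0,0,0]},{"jaw":255,"dp":[-0.07,-0.35,0],"rot":[0,0,0]},{"jaw":255,"dp":[-0.07,-0.35,0],"rot":[0,0,0]},{"jaw":255,"dp":[-0.07,-0.3,0],"rot":[0,0,0]},{"jaw":255,"dp":[-0.05,-0.2,0],"rot":[0,0,0]},{"jaw":255,"dp":[-0.04,-0.1,0],"rot":[0,0,0]},{"jaw":255,"dp":[0,0,0],"rot":[0,0,0]}]'
python3 -m handwheel '[{"jaw":255,"dp":[0,0,0],"rot":[0,0,0]},{"jaw":255,"dp":[0,0,0],"rot":[0,0,0]}]'
python3 - <<'E'
from h import *
c=cam("wrist"); save(c,"w3")
E
```

```text
t: 4.92
ee_pos: [0.4651, 0.3636, 0.1974]
orientation: [[-0.999, 0.036, 0.001], [0.036, 0.999, 0.0], [-0.001, 0.0, -1.0]]
ft_force: [0.8, 0.3, -0.7]
opening: 0.0319
gripper_force: 19.9
t: 5.92
ee_pos: [0.5202, 0.0645, 0.1965]
orientation: [[-0.999, 0.035, 0.0], [0.035, 0.999, -0.0], [-0.0, -0.0, -1.0]]
ft_force: [0.0, 0.5, -1.4]
opening: 0.0318
gripper_force: 20.0
t: 6.08
ee_pos: [0.5197, 0.0674, 0.1964]
orientation: [[-0.999, 0.033, -0.0], [0.033, 0.999, 0.0], [0.0, 0.0, -1.0]]
ft_force: [0.1, -0.1, -0.3]
opening: 0.0315
gripper_force: 20.0
```

View pics/w3.png

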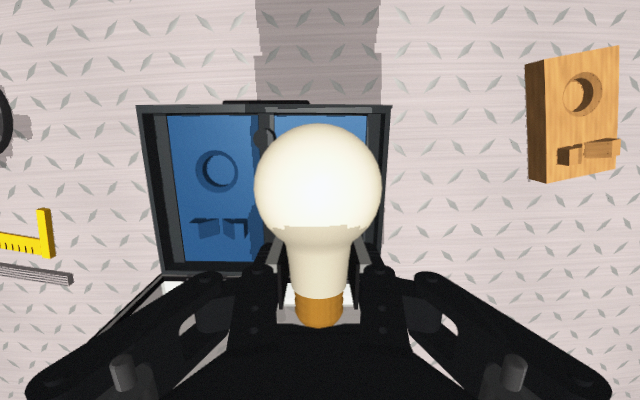

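The bulb still hangs level with the globe at (320,185). The empty dimple is at about (217,171) with its lugs at about (220,226). The case's front rim corners are at (136,106) and (391,105).

```bash
python3 - <<'E'
from h import *
c=cam("wrist"); s=robot.observe(); p=np.array(s["ee_pos"])
hsv=cv2.cvtColor(c["color"],cv2.COLOR_RGB2HSV).astype(int); V=hsv[...,2]
m=np.zeros(V.shape,np.uint8); roi=(slice(142,202),slice(185,248)); ref=np.median(V[roi]); m[roi]=(V[roi]<ref-15)
n,l,st,ce=cv2.connectedComponentsWithStats(m); i=1+np.argmax(st[1:,4]); pts=np.argwhere(l==i)[:,::-1]
e=cv2.fitEllipse(cv2.convexHull(pts.astype(np.int32))); print(ref,st[i],e)
print("dimple mask",onz(c,e[0],.04),"eye",onz(c,(217,171.5),.04),"width",np.linalg.norm(onz(c,(196,171),.04)-onz(c,(238,171),.04)))
a,b=onz(c,(136,106),.06),onz(c,(391,105),.06); mid=(a+b)/2; y=(b-a)/np.linalg.norm(b-a); x=np.array([y[1],-y[0],0])
print("front rim",a,b,np.linalg.norm(a-b),"yaw",np.degrees(np.arctan2(-y[0],y[1])),"case c",mid+.09*x,"seat",mid+.09*x-.056*y-.024*x)
print("lug gap",onz(c,(222,219),.04))
k=cv2.resize(c["color"][90:280,125:275,::-1],None,fx=3.15,fy=3.15,interpolation=cv2.INTER_CUBIC); cv2.imwrite("pics/w3c.png",k)
E
```

```text
154.0 [195 150  43  43 834] ((216.02496337890625, 171.11605834960938), (40.80906677246094, 44.533477783203125), 133.32081604003906)
dimple mask [ 0.49988703 -0.04291662  0.04      ] eye [ 0.50034193 -0.04190365  0.04      ] width 0.04592452992907549
front rim [ 0.43057028 -0.1061826   0.06      ] [0.4390063  0.13849321 0.06      ] 0.24482119301852523 yaw -1.9746809755853563 case c [0.52473485 0.0130541  0.06      ] seat [ 0.49881946 -0.04208566  0.06      ]
lug gap [ 0.55458152 -0.04313484  0.04      ]
```

View pics/w3c.png

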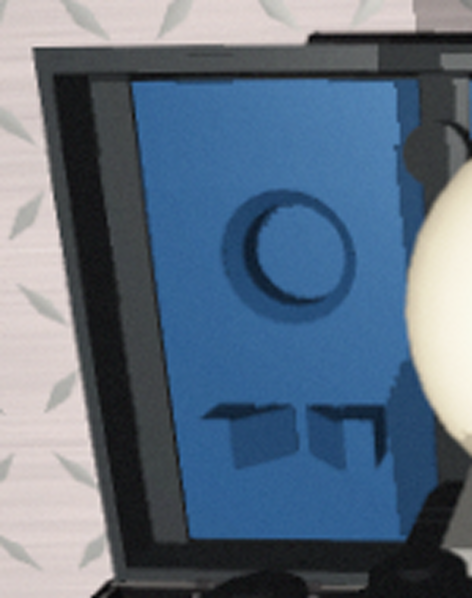

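```bash
python3 -m handwheel '[{"jaw":255,"dp":[-0.02,-0.1,0],"rot":[0,0,0]},{"jaw":255,"dp":[-0.04,-0.2,0],"rot":[0,0,0]},{"jaw":255,"dp":[-0.06,-0.25,0],"rot":[0,0,0]},{"jaw":255,"dp":[-0.05,-0.25,0],"rot":[0,0,0]},{"jaw":255,"dp":[-0.03,-0.2,0],"rot":[0,0,0]},{"jaw":255,"dp":[-0.017,-0.1,0],"rot":[0,0,0]},{"jaw":255,"dp":[0,0,0.15],"rot":[0,0,0]},{"jaw":255,"dp":[0,0,0.25],"rot":[0,0,0]},{"jaw":255,"dp":[0,0,0.25],"rot":[0,0,0]},{"jaw":255,"dp":[0,0,0.2],"rot":[0,0,0]},{"jaw":255,"dp":[0,0,0.1],"rot":[0,0,0]},{"jaw":255,"dp":[0,0,0],"rot":[0,0,0]}]'
python3 -m handwheel '[{"jaw":255,"dp":[0,0,0],"rot":[0,0,0]},{"jaw":255,"dp":[0,0,0],"rot":[0,0,0]},{"jaw":255,"dp":[0,0,0],"rot":[0,0,0]}]'
```

```text
t: 7.18
ee_pos: [0.5369, -0.0435, 0.0994]
orientation: [[-0.999, 0.034, -0.003], [0.034, 0.999, 0.001], [0.003, 0.001, -1.0]]
ft_force: [-0.5, -0.9, -0.8]
opening: 0.0315
gripper_force: 20.0
t: 7.43
ee_pos: [0.5385, -0.0441, 0.1027]
orientation: [[-0.999, 0.034, 0.002], [0.034, 0.999, -0.001], [-0.002, -0.0, -1.0]]
ft_force: [-0.7, -0.1, -0.4]
opening: 0.0312
gripper_force: 20.0
```

```bash
python3 -m handwheel '[{"jaw":255,"dp":[0,0,0],"rot":[0,0,0]},{"jaw":255,"dp":[0,0,0],"rot":[0,0,0]},{"jaw":255,"dp":[0,0,0],"rot":[0,0,0]},{"jaw":255,"dp":[0,0,0],"rot":[0,0,0]}]'
python3 - <<'E'
from h import *
for i in range(4):
    c=cam("wrist"); s=robot.observe(); print(s["ee_pos"],s["orientation"][2][:2])
R=np.array(s["orientation"]);p=np.array(s["ee_pos"])
hsv=cv2.cvtColor(c["color"],cv2.COLOR_RGB2HSV).astype(int)
m=((hsv[...,1]<110)&(hsv[...,2]>120)).astype(np.uint8); m[:110]=0;m[220:]=0;m[:,:230]=0;m[:,410:]=0
r=np.argwhere(m); ys=np.arange(150,215,5)
print([(y,r[r[:,0]==y][:,1].min(),r[r[:,0]==y][:,1].max()) for y in ys])
for q in((320,185),(320,296)): print(R.T@(onz(c,q,p[2]+.012)-p))
E
```

```text
t: 7.77
ee_pos: [0.5379, -0.044, 0.1015]
orientation: [[-0.999, 0.034, 0.0], [0.034, 0.999, -0.0], [-0.0, -0.0, -1.0]]
ft_force: [-0.1, -0.8, -1.3]
opening: 0.0314
gripper_force: 20.0
[ 0.53787834 -0.04401043  0.10144921] [-0.00012643 -0.00010775]
[ 0.53785414 -0.04400944  0.10137944] [-1.45240720e-05 -1.04109785e-04]
[ 0.53783228 -0.04400232  0.10133242] [ 8.04633474e-05 -6.78439992e-05]
[ 0.53784264 -0.04400725  0.10130974] [ 4.14389551e-05 -8.29147756e-05]
[(np.int64(150), np.int64(265), np.int64(370)), (np.int64(155), np.int64(262), np.int64(373)), (np.int64(160), np.int64(259), np.int64(376)), (np.int64(165), np.int64(257), np.int64(378)), (np.int64(170), np.int64(256), np.int64(379)), (np.int64(175), np.int64(255), np.int64(381)), (np.int64(180), np.int64(254), np.int64(381)), (np.int64(185), np.int64(254), np.int64(381)), (np.int64(190), np.int64(254), np.int64(381)), (np.int64(195), np.int64(254), np.int64(381)), (np.int64(200), np.int64(255), np.int64(380)), (np.int64(205), np.int64(257), np.int64(379)), (np.int64(210), np.int64(258), np.int64(377))]
[ 0.03784704  0.00024532 -0.01199845]
[-0.02267849  0.00040324 -0.01200097]
```

```bash
python3 -m handwheel '[{"jaw":255,"dp":[0,0.005,0.05],"rot":[0,0,0]},{"jaw":255,"dp":[0,0,0.08],"rot":[0,0,0]},{"jaw":255,"dp":[0,0,0.08],"rot":[0,0,0]},{"jaw":255,"dp":[0,0,0.07],"rot":[0,0,0]},{"jaw":255,"dp":[0,0,0.06],"rot":[0,0,0]},{"jaw":255,"dp":[0,0,0.05],"rot":[0,0,0]},{"jaw":255,"dp":[0,0,0.04],"rot":[0,0,0]},{"jaw":255,"dp":[0,0,0.03],"rot":[0,0,0]},{"jaw":255,"dp":[0,0,0.02],"rot":[0,0,0]},{"jaw":255,"dp":[0,0,0.02],"rot":[0,0,0]},{"jaw":255,"dp":[0,0,0],"rot":[0,0,0]},{"jaw":255,"dp":[0,0,0],"rot":[0,0,0]}]'
python3 -m handwheel '[{"jaw":255,"dp":[0,0,0],"rot":[0,0,0]},{"jaw":255,"dp":[0,0,0],"rot":[0,0,0]},{"jaw":255,"dp":[0,0,0],"rot":[0,0,0]}]'
```

```text
t: 8.97
ee_pos: [0.5379, -0.0435, 0.0514]
orientation: [[-0.999, 0.034, 0.0], [0.034, 0.999, -0.0], [-0.0, -0.0, -1.0]]
ft_force: [-1.0, 0.2, -0.6]
opening: 0.031
gripper_force: 20.0
t: 9.22
ee_pos: [0.538, -0.0435, 0.0515]
orientation: [[-0.999, 0.034, 0.0], [0.034, 0.999, -0.0], [-0.0, -0.0, -1.0]]
ft_force: [-0.4, -0.1, -0.5]
opening: 0.0315
gripper_force: 20.0
```

No contact yet. I'm lowering the last few millimetres while watching the force.

```bash
python3 -m handwheel '[{"jaw":255,"dp":[0,0,0.02],"rot":[0,0,0]},{"jaw":255,"dp":[0,0,0],"rot":[0,0,0]},{"jaw":255,"dp":[0,0,0.01],"rot":[0,0,0]},{"jaw":255,"dp":[0,0,0],"rot":[0,0,0]},{"jaw":255,"dp":[0,0,0],"rot":[0,0,0]}]'
python3 -m handwheel '[{"jaw":255,"dp":[0,0,0.008],"rot":[0,0,0]},{"jaw":255,"dp":[0,0,0],"rot":[0,0,0]},{"jaw":255,"dp":[0,0,0],"rot":[0,0,0]}]'
```

```text
t: 9.63
ee_pos: [0.5378, -0.0435, 0.0482]
orientation: [[-0.999, 0.034, -0.0], [0.034, 0.999, -0.0], [0.0, -0.0, -1.0]]
ft_force: [0.0, 0.2, -1.0]
opening: 0.0316
gripper_force: 20.0
t: 9.88
ee_pos: [0.5379, -0.0436, 0.0476]
orientation: [[-0.999, 0.034, 0.0], [0.034, 0.999, -0.0], [-0.0, -0.0, -1.0]]
ft_force: [-0.1, -0.7, 0.9]
opening: 0.0314
gripper_force: 20.0
```

```bash
python3 -m handwheel '[{"jaw":255,"dp":[0,0,0.005],"rot":[0,0,0]},{"jaw":255,"dp":[0,0,0],"rot":[0,0,0]},{"jaw":155,"dp":[0,0,0],"rot":[0,0,0]},{"jaw":145,"dp":[0,0,0],"rot":[0,0,0]},{"jaw":130,"dp":[0,0,0],"rot":[0,0,0]},{"jaw":110,"dp":[0,0,0],"rot":[0,0,0]},{"jaw":100,"dp":[0,0,0],"rot":[0,0,0]},{"jaw":100,"dp":[0,0,0],"rot":[0,0,0]},{"jaw":100,"dp":[0,0,0],"rot":[0,0,0]}]'
python3 - <<'E'
from h import *
c=cam("wrist"); save(c,"w4")
E
```

```text
t: 10.63
ee_pos: [0.5379, -0.0435, 0.047]
orientation: [[-0.999, 0.034, -0.0], [0.034, 0.999, -0.0], [0.0, -0.0, -1.0]]
ft_force: [-0.1, 0.4, 0.1]
opening: 0.052
gripper_force: 0.0
```

View pics/w4.png

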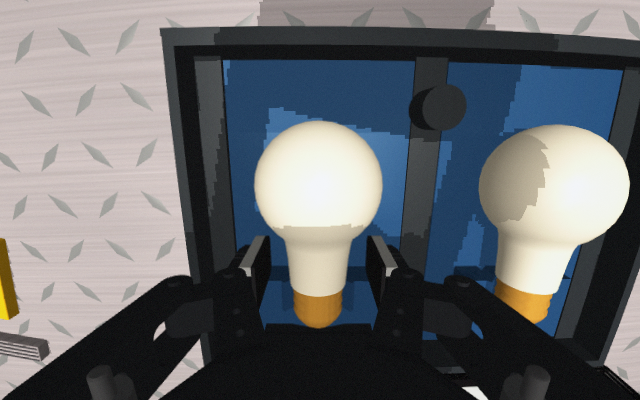

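The bulb is released and lies level in the empty cradle at (318,185), like the packed one. Now I'll back straight up, close the fingers and move over to the lid's +y half.

```bash
python3 -m handwheel '[{"jaw":100,"dp":[0,0,-0.05],"rot":[0,0,0]},{"jaw":100,"dp":[0,0,-0.15],"rot":[0,0,0]},{"jaw":100,"dp":[0,0,-0.3],"rot":[0,0,0]},{"jaw":100,"dp":[0,0,-0.4],"rot":[0,0,0]},{"jaw":100,"dp":[0,0,-0.4],"rot":[0,0,0]},{"jaw":100,"dp":[0,0,-0.4],"rot":[0,0,0]},{"jaw":255,"dp":[0,0,-0.4],"rot":[0,0,0]},{"jaw":255,"dp":[0,0,-0.3],"rot":[0,0,0]},{"jaw":255,"dp":[0,0,-0.15],"rot":[0,0,0]},{"jaw":255,"dp":[0,0,0],"rot":[0,0,0]}]'
python3 -m handwheel '[{"jaw":255,"dp":[0.01,0.2,0],"rot":[0,0,0]},{"jaw":255,"dp":[0.01,0.3,0],"rot":[0,0,0]},{"jaw":255,"dp":[0.01,0.3,0],"rot":[0,0,0]},{"jaw":255,"dp":[0.01,0.3,0],"rot":[0,0,0]},{"jaw":255,"dp":[0.005,0.2,0],"rot":[0,0,0]},{"jaw":255,"dp":[0,0,0],"rot":[0,0,0]},{"jaw":255,"dp":[0,0,0],"rot":[0,0,0]},{"jaw":255,"dp":[0,0,0],"rot":[0,0,0]}]'
python3 - <<'E'
from h import *
c=cam("top"); save(c,"t2",(230,90,430,265),3.4); print(robot.observe()["ee_pos"])
E
```

```text
t: 11.52
ee_pos: [0.5385, -0.0436, 0.3064]
orientation: [[-0.999, 0.034, 0.006], [0.034, 0.999, -0.001], [-0.006, -0.001, -1.0]]
ft_force: [-0.0, -0.7, 0.5]
opening: 0.0039
gripper_force: 0.0
t: 12.18
ee_pos: [0.5376, 0.0863, 0.3016]
orientation: [[-0.999, 0.034, -0.001], [0.034, 0.999, -0.0], [0.001, -0.0, -1.0]]
ft_force: [-0.2, -0.1, -0.5]
opening: 0.0001
gripper_force: 0.0
[0.53773001 0.08591677 0.30169425]
```

View pics/t2.png

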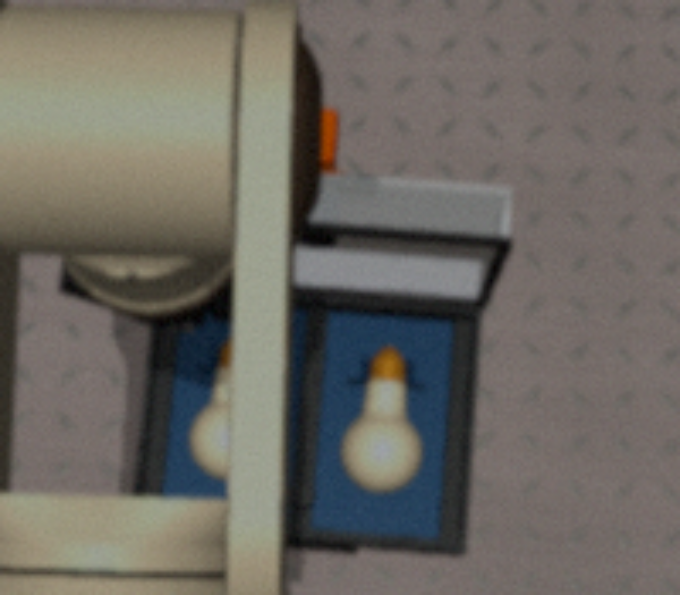

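The top view shows the bulb seated symmetrically in the right-hand cradle, with its cap in the notch. Next I'll go over and behind the lid.

```bash
python3 -m handwheel '[{"jaw":255,"dp":[-0.15,0.02,0],"rot":[0,0,0]},{"jaw":255,"dp":[-0.3,0.02,0],"rot":[0,0,0]},{"jaw":255,"dp":[-0.35,0.03,0],"rot":[0,0,0]},{"jaw":255,"dp":[-0.35,0.03,0],"rot":[0,0,0]},{"jaw":255,"dp":[-0.3,0.02,0],"rot":[0,0,0]},{"jaw":255,"dp":[-0.2,0,0],"rot":[0,0,0]},{"jaw":255,"dp":[0,0,0],"rot":[0,0,0]},{"jaw":255,"dp":[0,0,0],"rot":[0,0,0]},{"jaw":255,"dp":[0,0,0],"rot":[0,0,0]}]'
```

```text
t: 12.98
ee_pos: [0.7028, 0.0921, 0.3018]
orientation: [[-0.999, 0.035, -0.001], [0.035, 0.999, -0.0], [0.001, -0.0, -1.0]]
ft_force: [-1.3, 0.3, 0.7]
opening: 0.0003
gripper_force: 0.0
```

```bash
python3 -m handwheel '[{"jaw":255,"dp":[0,0,0.15],"rot":[0,0,0]},{"jaw":255,"dp":[0,0,0.3],"rot":[0,0,0]},{"jaw":255,"dp":[0,0,0.3],"rot":[0,0,0]},{"jaw":255,"dp":[0,0,0.22],"rot":[0,0,0]},{"jaw":255,"dp":[0,0,0],"rot":[0,0,0]},{"jaw":255,"dp":[0.1,0,0],"rot":[0,0,0]},{"jaw":255,"dp":[0.1,0,0],"rot":[0,0,0]},{"jaw":255,"dp":[0.1,0,0],"rot":[0,0,0]}]'
python3 -m handwheel '[{"jaw":255,"dp":[0.1,0,0],"rot":[0,0,0]},{"jaw":255,"dp":[0.1,0,0],"rot":[0,0,0]},{"jaw":255,"dp":[0.1,0,0],"rot":[0,0,0]}]'
```

```text
t: 13.65
ee_pos: [0.6726, 0.0938, 0.2073]
orientation: [[-0.999, 0.034, 0.002], [0.034, 0.999, -0.0], [-0.002, 0.0, -1.0]]
ft_force: [0.5, 0.4, 0.3]
opening: 0.0003
gripper_force: 0.0
t: 13.9
ee_pos: [0.6431, 0.0948, 0.2081]
orientation: [[-0.999, 0.034, 0.004], [0.034, 0.999, 0.0], [-0.004, 0.0, -1.0]]
ft_force: [3.5, 0.6, 3.6]
opening: 0.0002
gripper_force: 2.1
```

```bash
python3 -m handwheel '[{"jaw":255,"dp":[0.1,0,0],"rot":[0,0,0]},{"jaw":255,"dp":[0.1,0,0],"rot":[0,0,0]},{"jaw":255,"dp":[0.1,0,0],"rot":[0,0,0]}]'
```

```text
t: 14.15
ee_pos: [0.6129, 0.0959, 0.2078]
orientation: [[-0.999, 0.034, 0.004], [0.034, 0.999, 0.0], [-0.004, 0.0, -1.0]]
ft_force: [3.2, -0.0, -0.3]
opening: 0.0002
gripper_force: 1.2
```

```bash
python3 -m handwheel '[{"jaw":255,"dp":[0.1,0,0.04],"rot":[0,0,0]},{"jaw":255,"dp":[0.1,0,0.04],"rot":[0,0,0]},{"jaw":255,"dp":[0.12,0,0.05],"rot":[0,0,0]},{"jaw":255,"dp":[0.12,0,0.05],"rot":[0,0,0]}]'
```

```text
t: 14.48
ee_pos: [0.5691, 0.0974, 0.1897]
orientation: [[-0.999, 0.034, 0.004], [0.034, 0.999, 0.0], [-0.004, 0.0, -1.0]]
ft_force: [1.1, 0.9, 3.4]
opening: -0.0001
gripper_force: 1.6
```

```bash
python3 -m handwheel '[{"jaw":255,"dp":[0.11,0,0.065],"rot":[0,0,0]},{"jaw":255,"dp":[0.11,0,0.065],"rot":[0,0,0]},{"jaw":255,"dp":[0.1,0,0.08],"rot":[0,0,0]},{"jaw":255,"dp":[0.1,0,0.08],"rot":[0,0,0]}]'
```

```text
t: 14.82
ee_pos: [0.5271, 0.0989, 0.1603]
orientation: [[-0.999, 0.034, 0.004], [0.034, 0.999, 0.0], [-0.004, 0.0, -1.0]]
ft_force: [2.1, 0.0, 0.9]
opening: 0.0003
gripper_force: 0.8
```

```bash
python3 -m handwheel '[{"jaw":255,"dp":[0.085,0,0.095],"rot":[0,0,0]},{"jaw":255,"dp":[0.08,0,0.1],"rot":[0,0,0]},{"jaw":255,"dp":[0,0,0],"rot":[0,0,0]},{"jaw":255,"dp":[0,0,-0.2],"rot":[0,0,0]},{"jaw":255,"dp":[0,0,-0.4],"rot":[0,0,0]},{"jaw":255,"dp":[0,0,-0.4],"rot":[0,0,0]},{"jaw":255,"dp":[0.3,0,-0.2],"rot":[0,0,0]},{"jaw":255,"dp":[0.35,0,0],"rot":[0,0,0]},{"jaw":100,"dp":[0.2,0,0],"rot":[0,0,0]},{"jaw":100,"dp":[0,0,0],"rot":[0,0,0]},{"jaw":100,"dp":[0,0,0],"rot":[0,0,0]},{"jaw":100,"dp":[0,0,0],"rot":[0,0,0]}]'
python3 -m handwheel '[{"jaw":100,"dp":[0,0,0],"rot":[0,0,0]},{"jaw":100,"dp":[0,0,0],"rot":[0,0,0]},{"jaw":100,"dp":[0,0,0],"rot":[0,0,0]},{"jaw":100,"dp":[0,0,0],"rot":[0,0,0]},{"jaw":100,"dp":[0,0,0],"rot":[0,0,0]},{"jaw":100,"dp":[0,0,0],"rot":[0,0,0]},{"jaw":100,"dp":[0,0,0],"rot":[0,0,0]},{"jaw":100,"dp":[0,0,0],"rot":[0,0,0]},{"jaw":100,"dp":[0,0,0],"rot":[0,0,0]},{"jaw":100,"dp":[0,0,0],"rot":[0,0,0]},{"jaw":100,"dp":[0,0,0],"rot":[0,0,0]},{"jaw":100,"dp":[0,0,0],"rot":[0,0,0]}]'
cat > lat.py <<'E'
from h import *
ds=[]
s=robot.observe(); print(s["t"],s["ee_pos"])
cc=.6147-.15+0, .0105+.005
for n,zz in(("wrist",.145),("scene",.125),("top",.14)):
    c=cam(n); hsv=cv2.cvtColor(c["color"],cv2.COLOR_RGB2HSV)
    m=((hsv[...,0]<15)&(hsv[...,1]>190)&(hsv[...,2]>100)).astype(np.uint8)
    u=proj(c,[[.465,.0155,.125]])[0]
    k=np.zeros_like(m); w=110 if n=="wrist" else 35; x,y=int(u[0]),int(u[1]); k[max(0,y-w):y+w,max(0,x-w):x+w]=m[max(0,y-w):y+w,max(0,x-w):x+w]
    N,l,st,ce=cv2.connectedComponentsWithStats(k)
    print(n,"pred",u)
    for i in range(1,N):
        if st[i,4]>12:
            q=np.argwhere(l==i)[:,::-1].astype(np.float32); r=cv2.minAreaRect(q); 
            print(" blob",ce[i].round(1),st[i],np.round(onz(c,ce[i],zz),4)); print(np.round([onz(c,p,zz)[:2] for p in cv2.boxPoints(r)],4).tolist())
E
python3 lat.py
```

```text
t: 15.82
ee_pos: [0.4264, 0.1023, 0.2597]
orientation: [[-0.999, 0.034, 0.002], [0.034, 0.999, -0.0], [-0.002, 0.0, -1.0]]
ft_force: [0.6, 0.7, -0.3]
opening: 0.0485
gripper_force: 0.0
t: 16.82
ee_pos: [0.4258, 0.1024, 0.2585]
orientation: [[-0.999, 0.034, -0.0], [0.034, 0.999, -0.0], [0.0, -0.0, -1.0]]
ft_force: [-0.5, -0.3, -0.1]
opening: 0.052
gripper_force: 0.0
16.8167 [0.42576411 0.10241274 0.25849404]
wrist pred [237.75132543 229.50456238]
 blob [238.6 227.2] [ 224  199   35   65 1098] [0.4549 0.023  0.145 ]
[[0.4275, 0.01], [0.425, 0.0423], [0.4903, 0.0429], [0.4934, 0.0083]]
scene pred [283.54336641 195.73375076]
 blob [287.4 191.7] [281 191  15   3  23] [0.4738 0.0335 0.125 ]
[[0.4572, 0.0319], [0.457, 0.0402], [0.4936, 0.0359], [0.4936, 0.0277]]
 blob [283.8 205. ] [278 204  12   3  17] [ 0.468  -0.0239  0.125 ]
[[0.4534, -0.0199], [0.4808, -0.0195], [0.4812, -0.0278], [0.454, -0.0282]]
top pred [317.78630582 231.93537492]
 blob [317.7 230.2] [311 218  15  26 173] [0.4671 0.0155 0.14  ]
[[0.4472, 0.0387], [0.4982, 0.0163], [0.4856, -0.0114], [0.4348, 0.0112]]
```

The latch shows where it should with the lid shut, at (0.466, 0.0155). I'm moving above it while the lid settles.

```bash
python3 -m handwheel '[{"jaw":100,"dp":[-0.1,-0.2,0],"rot":[0,0,0]},{"jaw":100,"dp":[-0.15,-0.25,0],"rot":[0,0,0]},{"jaw":100,"dp":[-0.12,-0.25,0],"rot":[0,0,0]},{"jaw":100,"dp":[-0.06,-0.16,0.2],"rot":[0,0,0]},{"jaw":100,"dp":[0,0,0.3],"rot":[0,0,0]},{"jaw":100,"dp":[0,0,0.1],"rot":[0,0,0]},{"jaw":100,"dp":[0,0,0],"rot":[0,0,0]},{"jaw":100,"dp":[0,0,0],"rot":[0,0,0]},{"jaw":100,"dp":[0,0,0],"rot":[0,0,0]},{"jaw":100,"dp":[0,0,0],"rot":[0,0,0]},{"jaw":100,"dp":[0,0,0],"rot":[0,0,0]},{"jaw":100,"dp":[0,0,0],"rot":[0,0,0]}]'
cat >> lat.py <<'E'
w=cam("wrist"); s=robot.observe(); R=np.array(s["orientation"]);p=np.array(s["ee_pos"])
print("pred grip,ends,top",proj(w,[[.465,.0155,.145],[.497,.0144,.145],[.433,.0166,.145],[.465,.0155,.107]]).round(1).tolist())
h=cv2.cvtColor(w["color"],cv2.COLOR_RGB2HSV); m=(h[...,0]<15)&(h[...,1]>190)&(h[...,2]>60)
for y in range(100,330,12):
    x=np.flatnonzero(m[y,180:460])+180
    if len(x)>3: print(y,x.min(),x.max(),int(np.median(h[y,x,2])),np.round((R.T@(onz(w,((x.min()+x.max())/2,y),.145)-p))*1000,1)[:2])
E
python3 lat.py
```

```text
t: 17.97
ee_pos: [0.466, 0.0152, 0.1992]
orientation: [[-0.999, 0.034, 0.001], [0.034, 0.999, -0.0], [-0.001, -0.0, -1.0]]
ft_force: [-0.8, -0.0, -0.2]
opening: 0.052
gripper_force: 0.0
17.9667 [0.46602431 0.01518831 0.19923977]
wrist pred [319.3909976  206.57337047]
 blob [317.9 208.3] [ 297  167   43   86 1967] [0.4602 0.0145 0.145 ]
[[0.435, -0.0059], [0.4272, 0.0229], [0.4887, 0.0399], [0.4979, 0.0089]]
scene pred [283.54336641 195.73375076]
top pred [317.78630582 231.93537492]
 blob [320.6 238.7] [319 236   5   8  15] [0.4474 0.008  0.14  ]
[[0.4415, 0.0171], [0.4565, 0.0062], [0.4522, 0.0003], [0.4372, 0.0113]]
pred grip,ends,top [[319.7, 214.9], [319.6, 254.6], [319.8, 171.7], [319.5, 200.9]]
172 311 326 121 [32.7 -0.4]
184 306 330 203 [24.1 -0.8]
196 298 338 197 [15.2 -0.8]
208 298 338 198 [ 6.2 -0.8]
220 308 328 183 [-3.1 -0.8]
232 310 326 193 [-12.6  -0.8]
244 310 326 191 [-22.3  -0.8]
```

The wing is aligned with the jaws within 1 mm and the image matches a shut lid. Next: go down, grip and turn.

```bash
python3 -m handwheel '[{"jaw":100,"dp":[0.01,-0.008,0.1],"rot":[0,0,0]},{"jaw":100,"dp":[0,0,0.2],"rot":[0,0,0]},{"jaw":100,"dp":[0,0,0.25],"rot":[0,0,0]},{"jaw":100,"dp":[0,0,0.2],"rot":[0,0,0]},{"jaw":100,"dp":[0,0,0.09],"rot":[0,0,0]},{"jaw":255,"dp":[0,0,0],"rot":[0,0,0]},{"jaw":255,"dp":[0,0,0],"rot":[0,0,0]},{"jaw":255,"dp":[0,0,0],"rot":[0,0,0]},{"jaw":255,"dp":[0,0,0],"rot":[0,0,0]},{"jaw":255,"dp":[0,0,0],"rot":[0,0,0]},{"jaw":255,"dp":[0,0,0],"rot":[0,0,0]},{"jaw":255,"dp":[0,0,0],"rot":[0,0,0]}]' 40
```

```text
t: 19.17
ee_pos: [0.4654, 0.0149, 0.1158]
orientation: [[-0.999, 0.034, 0.002], [0.034, 0.999, 0.001], [-0.002, 0.001, -1.0]]
ft_force: [0.2, 8.4, 1.6]
opening: 0.0136
gripper_force: 42.2
```

```bash
python3 -m handwheel '[{"jaw":255,"dp":[0,0,0],"rot":[0,0,0.5]},{"jaw":255,"dp":[0,0,0],"rot":[0,0,0.8]},{"jaw":255,"dp":[0,0,0],"rot":[0,0,0.8]},{"jaw":255,"dp":[0,0,0],"rot":[0,0,0.8]},{"jaw":255,"dp":[0,0,0],"rot":[0,0,0.8]}]'
```

```text
t: 19.58
ee_pos: [0.4653, 0.0149, 0.1158]
orientation: [[-0.911, 0.413, 0.002], [0.413, 0.911, 0.001], [-0.001, 0.002, -1.0]]
ft_force: [-1.1, 7.5, 2.4]
opening: 0.013
gripper_force: 42.3
```

```bash
python3 -m handwheel '[{"jaw":255,"dp":[0,0,0],"rot":[0,0,1]},{"jaw":255,"dp":[0,0,0],"rot":[0,0,1]},{"jaw":255,"dp":[0,0,0],"rot":[0,0,1]},{"jaw":255,"dp":[0,0,0],"rot":[0,0,1]},{"jaw":255,"dp":[0,0,0],"rot":[0,0,1]},{"jaw":255,"dp":[0,0,0],"rot":[0,0,1]},{"jaw":255,"dp":[0,0,0],"rot":[0,0,1]},{"jaw":255,"dp":[0,0,0],"rot":[0,0,1]},{"jaw":255,"dp":[0,0,0],"rot":[0,0,1]},{"jaw":255,"dp":[0,0,0],"rot":[0,0,1]},{"jaw":255,"dp":[0,0,0],"rot":[0,0,1]},{"jaw":255,"dp":[0,0,0],"rot":[0,0,0]}]'
python3 -m handwheel '[{"jaw":255,"dp":[0,0,0],"rot":[0,0,0]},{"jaw":255,"dp":[0,0,0],"rot":[0,0,0]},{"jaw":150,"dp":[0,0,0],"rot":[0,0,0]},{"jaw":110,"dp":[0,0,0],"rot":[0,0,0]},{"jaw":90,"dp":[0,0,0],"rot":[0,0,0]},{"jaw":90,"dp":[0,0,0],"rot":[0,0,0]},{"jaw":90,"dp":[0,0,0],"rot":[0,0,0]},{"jaw":90,"dp":[0,0,0],"rot":[0,0,0]}]'
```

```text
t: 20.58
ee_pos: [0.4652, 0.0149, 0.1158]
orientation: [[0.01, 1.0, 0.002], [1.0, -0.01, 0.001], [0.001, 0.002, -1.0]]
ft_force: [-2.0, 7.2, 3.4]
opening: 0.0132
gripper_force: 42.6
t: 21.25
ee_pos: [0.4648, 0.0142, 0.1146]
orientation: [[0.003, 1.0, 0.0], [1.0, -0.003, -0.0], [-0.0, 0.0, -1.0]]
ft_force: [-0.3, 0.2, 0.0]
opening: 0.0551
gripper_force: 0.0
```

Released with the latch turned about 88°. I'll back straight up and check it.

```bash
python3 -m handwheel '[{"jaw":90,"dp":[0,0,-0.1],"rot":[0,0,0]},{"jaw":90,"dp":[0,0,-0.25],"rot":[0,0,0]},{"jaw":90,"dp":[0,0,-0.35],"rot":[0,0,0]},{"jaw":90,"dp":[0,0,-0.35],"rot":[0,0,0]},{"jaw":90,"dp":[0,0,-0.1],"rot":[0,0,0]},{"jaw":90,"dp":[0,0,0],"rot":[0,0,0]},{"jaw":90,"dp":[0,0,0],"rot":[0,0,0]},{"jaw":90,"dp":[0,0,0],"rot":[0,0,0]},{"jaw":90,"dp":[0,0,0],"rot":[0,0,0]}]'
python3 - <<'E'
from h import *
w=cam("wrist")
h=cv2.cvtColor(w["color"],cv2.COLOR_RGB2HSV); m=((h[...,0]<15)&(h[...,1]>190)&(h[...,2]>60))
out=[]
for y in range(100,330,8):
    x=np.flatnonzero(m[y,180:460])+180
    if len(x)>3:
        q=onz(w,((x.min()+x.max())/2,y),.145); print(y,x.min(),x.max(),q[:2].round(4)); out.append(q)
v=out[-1]-out[len(out)//2]; print("wing dir deg",np.degrees(np.arctan2(v[1],v[0])))
print("pred for across",proj(w,[[.465,.0155,.145],[.4661,.0475,.145],[.4639,-.0165,.145]]).round(1).tolist())
t=cam("top"); hs=cv2.cvtColor(t["color"],cv2.COLOR_RGB2HSV)
for nm,z,b in(("loose",.059,(322,170,372,255)),("packed",.059,(275,170,322,255))):
    for k,mm in(("globe",(hs[...,1]<110)&(hs[...,2]>150)),("cap",(hs[...,0]>12)&(hs[...,0]<25)&(hs[...,1]>130)&(hs[...,2]>80))):
        a=np.zeros(mm.shape,bool);a[b[1]:b[3],b[0]:b[2]]=mm[b[1]:b[3],b[0]:b[2]]
        r=np.argwhere(a)[:,::-1]
        print(nm,k,len(r),onz(t,r.mean(0),z).round(4) if len(r)>8 else "")
E
```

```text
t: 22.0
ee_pos: [0.4644, 0.0143, 0.2284]
orientation: [[0.003, 1.0, -0.002], [1.0, -0.003, 0.0], [0.0, -0.002, -1.0]]
ft_force: [0.6, -0.2, 0.3]
opening: 0.0551
gripper_force: 0.0
164 314 327 [0.4675 0.0486]
172 313 329 [0.4679 0.0421]
180 306 333 [0.4666 0.0355]
188 301 338 [0.4666 0.0287]
196 301 338 [0.4666 0.0219]
204 304 334 [0.4662 0.015 ]
212 312 327 [0.4666 0.008 ]
220 311 326 [0.4658 0.0008]
228 312 325 [ 0.4658 -0.0064]
236 313 324 [ 0.4657 -0.0138]
wing dir deg -90.92086130308158
pred for across [[317.6, 203.4], [318.8, 165.3], [316.4, 238.8]]
loose globe 1487 [ 0.5398 -0.0475  0.059 ]
loose cap 0 
packed globe 1085 [0.5881 0.0654 0.059 ]
packed cap 0
```

The wing lies across the lid, about 89° from where it started, and its position matches a shut lid. The gripper is clear of everything, so I'm handing in.

```bash
python3 -c "
from bench import robot
print(robot.close_job())"
```

```text
the job is handed in; nothing more can be done
None
```

The job is handed in (no verdict was returned): the bulb was last seen seated in the empty cradle before the lid was closed, the lid looks shut, and the latch measures about 89° clockwise, in its locked position.

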